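Find the stamped crate and push it to the dispatch line

ROBOT

A 6-joint arm with a two-finger parallel gripper is mounted at the origin on a cart in front of the work surface, level with it; the furniture and walls round the work are solid. World frame = base frame: x ahead of the robot, y to its left, z up, the work surface at z = 0. Lengths are in mm, angles in degrees, forces in N, time in s.
With the tool pointing down it reaches from about 325 to 775 mm from the base axis. Payload 5.5 kg.
Tool frame: the origin (TCP) lies at the very end of the fingers, on their centre line; the grasp point (between the pads) lies env.tcp_to_grasp behind it (env.tcp_to_grasp is the distance from the TCP to the grasp point, in mm); z points along the fingers, y is the direction in which the jaws open and shut (so a half turn about z gives the same grasp; the last joint's range is limited). The gripper opens to 88 mm and grips with 3 to 60 N. Pads are 20 mm wide; open, the fingers measure 115 mm over their backs; the gripper's body (75 mm by 178 mm) begins 61 mm behind the grasp point.
Start: joints at [67.454, 5.22, 70.514, -0, 104.267, -3.249], TCP at [198.286, 566.303, 222.631] pointing down, gripper open.
Joint ranges: [-164.24, 164.24], [-49.07, 125.15], [9.68, 141.18], [-86.29, 266.29], [3.28, 154.24], [-151.56, 151.56]. Speed limits (degrees/s): [147.25, 147.25, 172.46, 180, 180, 180].

INTERFACE

Orientations are given as a 3x3 rotation matrix whose columns are the frame's x, y, z axes.
In Python, from bench import env gives the robot as it stands.
- The arm moves only by the tool send_rows, never from a script. Its argument "moves" is a list that holds one entry, the list of rows, each a list of 4 numbers: the shift along the tool's x, y, z in mm, then the turn about the tool's z in degrees. A call has 1 to 10 rows; each row is the pose to reach, as a shift and turn from the pose measured when the call began, along the tool's axes at that moment; what a row does not reach only later rows make up. A row lasts 1/8 s, in which the tool goes at most 62.5 mm and 10.7 degrees, less where a joint would pass 70% of its speed; a pose out of reach is approached as far as the arm can. A call with a gripper value outside its range is refused whole. "grip" is the opening, from 0 (shut) to 1 (fully open), set as the call begins (left out, the last holds). The fingers move at their own pace and stop on an object; the grip force is fixed at half the most. Time passes only in rows, so rows that repeat a pose let the fingers close. It gives the time, the measured TCP pose, the force and the opening at its end, in the units of the state.
- env.sense(): the state, without advancing time (a new reading comes with each control period).
- env.get_image(name): name is "side" or "top" or "wrist"; returns the picture (420x560x3 uint8, blue, green, red); there is no depth.
- env.camera_params(name): a dict with "camera_matrix" (3x3 intrinsics, pixels), "k1" (the pictures are not rectified: a ray, as slopes to the right and down, at radius r is drawn at 1 + k1 r^2 times it, then the intrinsics apply), "world_from_camera" (4x4, takes a point from camera to world coordinates); the wrist camera has in their place "mount" (4x4, takes a point from camera to tool coordinates, whose origin is the TCP and whose axes are the flange's). Camera axes: x right, y up, looking along -z (the intrinsics and any distortion apply to the point x, -y, -z); pixel columns grow to the right and rows downward; lengths in mm; the calibration is good to about 2 mm. A picture is of the moment at which its call begins: read the wrist's pose just before it. camera_params takes no time and is no camera call.
- env.finish_job(): hands the job in, once; it reports no verdict.
The state is a dict: "clock": time; "qpos": joint angles; "qvel": joint speeds; "effort": joint torques, N m; "eef_pos": TCP position; "ee_rot": TCP orientation; "ft_force": force on the tool from outside, world axes, zero at the start; "ft_torque": the same for the moment, N m; "width": finger opening in mm.
Only numpy, scipy, OpenCV 4.12 (cv2) and the standard library are available. Lean on these libraries where they do the work, as an engineer would, in place of code of your own. Each camera call takes 0.05 s, during which the arm holds its last target.

TASK

Using fingertip pushes only, tip both blue crates over, away from you, onto their backs, so that you can see which one is stamped underneath. Then push the stamped one sideways, still lying on its back, until the yellow dispatch line runs under its middle, and leave the other crate lying where it fell. Do not pick up or carry either crate, and do not disturb the other things on the bench.

Things in the scene. Friction and masses are not known exactly. Their poses are not given: they have to be found in the camera images.
- stamped_crate: one of two blue open-topped plastic crates that look alike, about 0.18 kg, 60 mm deep (x), 90 wide (y), 72 high (z); origin at the centre of the underside, +z out of the mouth, -x is the front wall (blank white label), which faces the robot. One crate stands left and one right of the line; which is which varies. THIS one bears the orange-and-white stamp on its underside, hidden until it is tipped.
- plain_crate: one of two blue open-topped plastic crates that look alike, about 0.18 kg, 60 mm deep (x), 90 wide (y), 72 high (z); origin at the centre of the underside, +z out of the mouth, -x is the front wall (blank white label), which faces the robot. One crate stands left and one right of the line; which is which varies. This one has a bare underside.
- stamped_crate_mid (a point): centre of the stamped crate's outer box, 36 mm above its underside along its z. Pushed away from the robot high on its front wall, the crate tips about its lower back edge, passes balance at about 40 degrees and falls on its back: then 72 mm long (away from the robot), 90 wide, 60 high, underside towards the robot, body x axis down
- plain_crate_mid (a point): centre of the plain crate's outer box, 36 mm above its underside along its z. Pushed away from the robot high on its front wall, the crate tips about its lower back edge, passes balance at about 40 degrees and falls on its back: then 72 mm long (away from the robot), 90 wide, 60 high, underside towards the robot, body x axis down
- stamp (a point): centre of the stamp, a 50 mm orange disc with a white ring, on the underside of the stamped crate
- dispatch_line: the dispatch line: flat yellow stripe painted on the worktop between the crates, 220 mm long (its x, leading away from the robot, within about 0.1 rad) and 30 mm wide (its y, to the left); no height to catch on; origin at its centre
- calibration_weight: bystander, to be left alone: white knobbed laboratory weight, 28 mm wide, 52 tall; origin at the centre of its foot
- crucible: bystander, to be left alone: small white porcelain cup, 43 mm wide, 34 tall; origin at the centre of its foot
- vial_red: bystander, to be left alone: glass vial with red cap, 16 mm wide, 48 tall; origin at the centre of its foot
- vial_blue: bystander, to be left alone: glass vial with blue cap, 16 mm wide, 48 tall; origin at the centre of its foot
- beaker: bystander, to be left alone: glass beaker, 72 mm wide, 92 tall; origin at the centre of its foot
- reagent_bottle: bystander, to be left alone: white bottle with blue cap, 66 mm wide, 121 tall; origin at the centre of its foot
- tip_box: bystander, to be left alone: blue pipette-tip box with clear lid, 86 x 118 mm, 77 tall; origin at the centre of its foot
Things that resemble listed ones, but are neither listed nor needed, are in the scene too. Leave any red look-alike of the plain_crate alone.

How it is judged:
By the outcome, as a careful person would: the job done as asked, in the order asked, and still so for the second after the job is handed in, with the robot touching nothing.
It also fails if it takes over 61 s, if anything falls off the work surface, if the arm or the gripper's body presses on something with over 40 N, if the wrist force passes 120 N, or if a joint passes its speed limit or range.

## Working session

There is one attempt and no reset: what is moved stays moved. The work goes in short steps, Python scripts to look and compute and a tool call to move; the robot and the scene stay as the last step left them, time stands still between calls to the robot, and variables do not carry over. Pictures are saved under pics/ and viewed, and the job is handed in when it is done.

Besides the shell and the picture viewer there is one more tool, called after ">>>" as a command line: name --argument value ..., lists and objects as JSON in quotes. send_rows: Moves the arm, as the interface text tells. Its arguments: {"type":"object","properties":{"moves":{"type":"array","items":{"type":"array","items":{"type":"array","items":{"type":"number"}}}},"grip":{"type":"number"}},"required":["moves"]}

```bash
ls; mkdir -p pics; cat > h.py <<'E'
import numpy as np, cv2
from bench import env
def save(n,f,scale=1):
    im=env.get_image(n); cv2.imwrite('pics/'+f,im); return im
def ray(cam,u,v,T=None):
    p=env.camera_params(cam); K=np.array(p["camera_matrix"]);k=p["k1"]
    x=(u-K[0,2])/K[0,0]; y=(v-K[1,2])/K[1,1]
    rd=np.hypot(x,y); r=rd
    for _ in range(30): r=rd/(1+k*r*r)
    s=r/rd if rd>0 else 1
    d=np.array([x*s,-y*s,-1.])
    W=np.array(p["world_from_camera"]) if T is None else T@np.array(p["mount"])
    return W[:3,3],W[:3,:3]@d
def onz(cam,u,v,z,T=None):
    o,d=ray(cam,u,v,T); return o+d*(z-o[2])/d[2]
def proj(cam,P,T=None):
    p=env.camera_params(cam); K=np.array(p["camera_matrix"]);k=p["k1"]
    W=np.array(p["world_from_camera"]) if T is None else T@np.array(p["mount"])
    c=np.linalg.inv(W)@np.append(P,1.)
    x,y=c[0]/-c[2],-c[1]/-c[2]; s=1+k*(x*x+y*y)
    return K[0,0]*x*s+K[0,2],K[1,1]*y*s+K[1,2]
E
python3 - <<'E'
from h import *
s=env.sense(); print({k:np.round(v,2).tolist() for k,v in s.items()}); print(env.tcp_to_grasp)
for n in("top","side"):
    save(n,n+"0.png"); p=env.camera_params(n); print(n,np.round(p["world_from_camera"],2).tolist(),p["k1"],p["camera_matrix"])
print(env.camera_params("wrist"))
E
```

```text
pics
{'clock': 0.0, 'qpos': [67.45, 5.26, 70.58, 0.0, 104.27, -3.25], 'qvel': [-0.06, 0.03, -0.05, -0.1, -0.02, -0.04], 'effort': [0.0, -44.65, -40.64, 0.07, 0.03, -0.0], 'eef_pos': [198.16, 566.01, 221.54], 'ee_rot': [[-0.94, 0.33, -0.0], [0.33, 0.94, -0.0], [0.0, -0.0, -1.0]], 'ft_force': [0.51, 0.53, -0.03], 'ft_torque': [-0.01, 0.03, 0.04], 'width': 87.95}
18.700000000000003
top [[-0.01, 0.98, -0.19, 171.57], [-1.0, -0.01, 0.0, 31.25], [0.0, 0.19, 0.98, 1891.62], [0.0, 0.0, 0.0, 1.0]] -0.1928899720195667 [[524.74474328   0.         273.2239694 ]
 [  0.         524.74474328 206.97867175]
 [  0.           0.           1.        ]]
side [[0.84, 0.35, -0.4, -32.66], [-0.53, 0.53, -0.66, -908.47], [-0.02, 0.77, 0.63, 967.22], [0.0, 0.0, 0.0, 1.0]] -0.1340623367230186 [[454.01508227   0.         278.14134552]
 [  0.         454.01508227 208.68629358]
 [  0.           0.           1.        ]]
{'camera_matrix': array([[304.45923827,   0.        , 282.86869949],
       [  0.        , 304.45923827, 205.40442301],
       [  0.        ,   0.        ,   1.        ]]), 'k1': 0.019583469884043418, 'mount': array([[-5.70339088e-04,  9.54616847e-01,  2.97836112e-01,
         8.31487363e+01],
       [ 9.99999370e-01,  8.32286124e-04, -7.52681150e-04,
         1.34950349e+00],
       [-9.66406970e-04,  2.97835495e-01, -9.54616721e-01,
        -1.62238096e+02],
       [ 0.00000000e+00,  0.00000000e+00,  0.00000000e+00,
         1.00000000e+00]])}
```

View pics/top0.png

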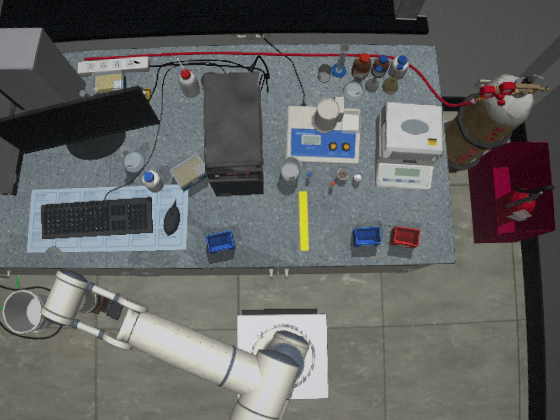

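View pics/side0.png

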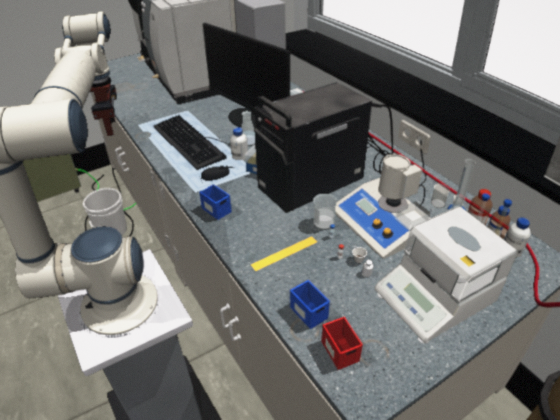

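The top picture shows blue crates at px (220,242) and (368,237), a red look-alike at (405,237) and the yellow line at (304,221). In the side picture, the blue crates are at (215,203) and (310,303), and the red one is at (341,342). Only the two blue ones are candidates, and I'll crop them closely and measure.

```bash
python3 - <<'E'
from h import *
top=cv2.imread('pics/top0.png'); side=cv2.imread('pics/side0.png')
h=cv2.cvtColor(top,cv2.COLOR_BGR2HSV)
def blobs(img,lo,hi,roi):
    h=cv2.cvtColor(img,cv2.COLOR_BGR2HSV); m=cv2.inRange(h,lo,hi)
    x0,y0,x1,y1=roi; mm=np.zeros_like(m); mm[y0:y1,x0:x1]=m[y0:y1,x0:x1]
    cs,_=cv2.findContours(mm,cv2.RETR_EXTERNAL,cv2.CHAIN_APPROX_NONE)
    return max(cs,key=cv2.contourArea)
for nm,lo,hi,roi,z in(("L",(105,100,30),(130,255,255),(195,222,245,262),72),("R",(105,100,30),(130,255,255),(345,222,390,255),72),("red",(0,100,30),(8,255,255),(388,222,425,255),72),("line",(20,120,80),(35,255,255),(290,180,320,260),0)):
    c=blobs(top,lo,hi,roi); r=cv2.minAreaRect(c); b=cv2.boxPoints(r)
    print(nm,cv2.contourArea(c),np.round(r[0],1),np.round(r[1],1),round(r[2],1))
    for p in b: print("   px",np.round(p,1),"z",z,np.round(onz("top",*p,z)[:2],0),"z0",np.round(onz("top",*p,0)[:2],0))
a=cv2.resize(top[215:265,190:430],None,fx=3.3,fy=3.3,interpolation=cv2.INTER_CUBIC)
b=cv2.resize(side[180:230,190:250],None,fx=5,fy=5,interpolation=cv2.INTER_CUBIC);c=cv2.resize(side[270:370,280:380],None,fx=3.5,fy=3.5,interpolation=cv2.INTER_CUBIC)
o=np.zeros((600,800,3),np.uint8);o[:a.shape[0],:a.shape[1]]=a;o[180:180+b.shape[0],:b.shape[1]]=b;o[180:530,400:750]=c
cv2.imwrite('pics/crop0.png',o)
for n,u,v,z in(("tower front bl",215,186,0),("tower br",262,193,0),("beaker",289,180,0),("beaker foot",289,178,92),("vial",333,187,0),("mouse",172,220,20),("edge",304,264,0),("mat",188,250,0)): print(n,np.round(onz("top",u,v,z),0))
E
```

```text
L 453.5 [219.9 241.6] [19.7 26.5] 77.5
   px [204.8 234.8] z 72 [429. 264.] z0 [439. 273.]
   px [230.7 229.1] z 72 [448. 173.] z0 [459. 179.]
   px [235.  248.3] z 72 [380. 158.] z0 [388. 163.]
   px [209.1 254.1] z 72 [361. 249.] z0 [368. 257.]
R 475.5 [366.8 236. ] [19.2 28.2] 86.4
   px [352.1 227.4] z 72 [ 448. -254.] z0 [ 459. -265.]
   px [380.3 225.6] z 72 [ 452. -355.] z0 [ 464. -370.]
   px [381.5 244.7] z 72 [ 384. -356.] z0 [ 393. -371.]
   px [353.3 246.5] z 72 [ 380. -256.] z0 [ 388. -267.]
red 351.0 [405.  236.6] [27.8 19.5] 7.6
   px [389.9 244.5] z 72 [ 385. -386.] z0 [ 393. -403.]
   px [392.5 225.1] z 72 [ 453. -399.] z0 [ 465. -416.]
   px [420.  228.8] z 72 [ 438. -499.] z0 [ 449. -520.]
   px [417.4 248.1] z 72 [ 370. -485.] z0 [ 377. -506.]
line 414.5 [303.3 220.5] [59.1  8.1] 88.6
   px [298.5 191.1] z 0 [597. -72.] z0 [597. -72.]
   px [306.7 190.9] z 0 [ 598. -102.] z0 [ 598. -102.]
   px [308.1 250. ] z 0 [ 378. -102.] z0 [ 378. -102.]
   px [300.  250.2] z 0 [378. -72.] z0 [378. -72.]
tower front bl [621. 237.   0.]
tower br [592.  63.   0.]
beaker [640. -37.   0.]
beaker foot [625. -34.  92.]
vial [ 611. -200.    0.]
mouse [492. 392.  20.]
edge [328. -86.   0.]
mat [384. 335.   0.]
```

View pics/crop0.png

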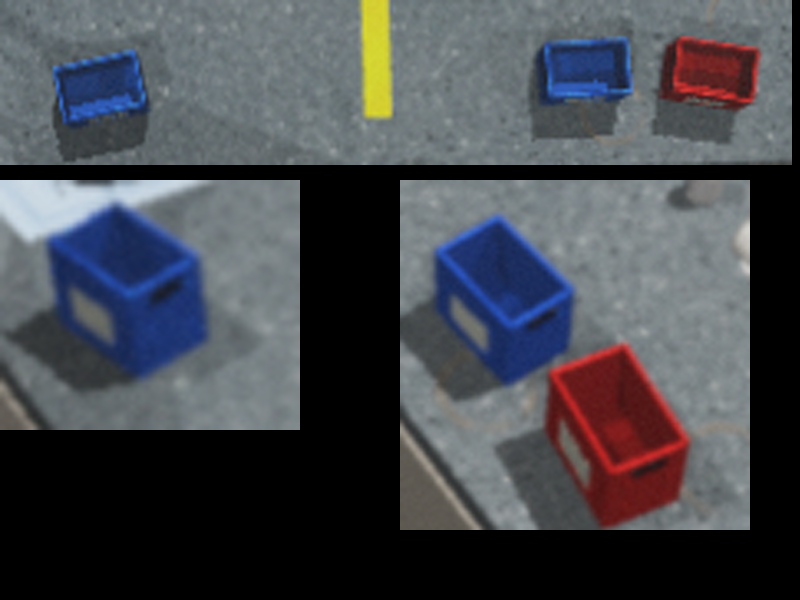

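```bash
cat >> h.py <<'E'
def TT():
    s=env.sense(); T=np.eye(4);T[:3,:3]=s["ee_rot"];T[:3,3]=s["eef_pos"]; return T
def shift(pt,yaw=None):
    """tool shift & turn to reach world TCP pt with tool -x along heading yaw (deg)"""
    T=TT(); d=T[:3,:3].T@(np.array(pt,float)-T[:3,3])
    t=0
    if yaw is not None:
        cur=np.degrees(np.arctan2(-T[1,0],-T[0,0])); t=-((yaw-cur+180)%360-180)
    return np.round(d,1).tolist()+[round(t,1)]
E
python3 -c "
from h import *
print(shift((330,197,200),12))"
```

```text
[-246.4, -304.7, 22.1, np.float64(-31.3)]
```

>>> send_rows --moves '[[[-40,-50,5,-8],[-85,-105,10,-16],[-130,-160,15,-24],[-175,-215,20,-31],[-220,-270,22,-31],[-246,-305,22,-31],[-246,-305,22,-31],[-246,-305,22,-31]]]' --grip 0.3

```text
clock: 1.1
eef_pos: [329.8, 195.8, 200.0]
ee_rot: [[-0.98, -0.2, -0.001], [-0.2, 0.98, -0.002], [0.001, -0.001, -1.0]]
ft_force: [-0.2, 0.9, 0.4]
width: 26.5
```

```bash
python3 - <<'E'
from h import *
T=TT(); np.save('T1.npy',T); save("wrist","w1.png"); print(np.round(T,3), env.sense()["clock"],env.sense()["width"])
E
```

```text
[[-9.80000e-01 -2.00000e-01 -1.00000e-03  3.29830e+02]
 [-2.00000e-01  9.80000e-01 -2.00000e-03  1.95850e+02]
 [ 1.00000e-03 -1.00000e-03 -1.00000e+00  1.99951e+02]
 [ 0.00000e+00  0.00000e+00  0.00000e+00  1.00000e+00]] 1.15 26.179888972752636
```

View pics/w1.png

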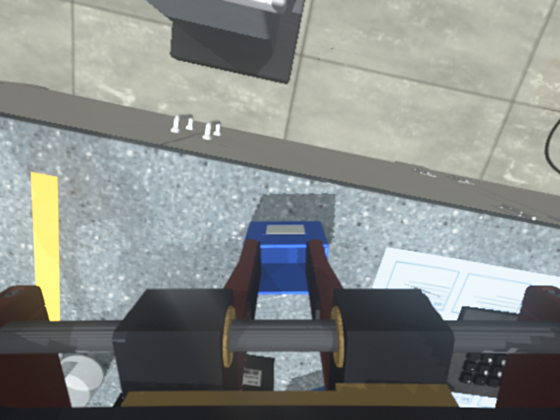

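The wrist view shows the L crate square to the tool, with its front face at rows 222-243, columns 247-328, and the label at (286,230). Next I'll refine the front wall position.

```bash
python3 - <<'E'
from h import *
T=np.load('T1.npy'); im=cv2.imread('pics/w1.png')
cv2.imwrite('pics/w1c.png',cv2.resize(im[205:305,225:350],None,fx=5,fy=5,interpolation=cv2.INTER_CUBIC))
E
```

```text
(no output)
```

View pics/w1c.png

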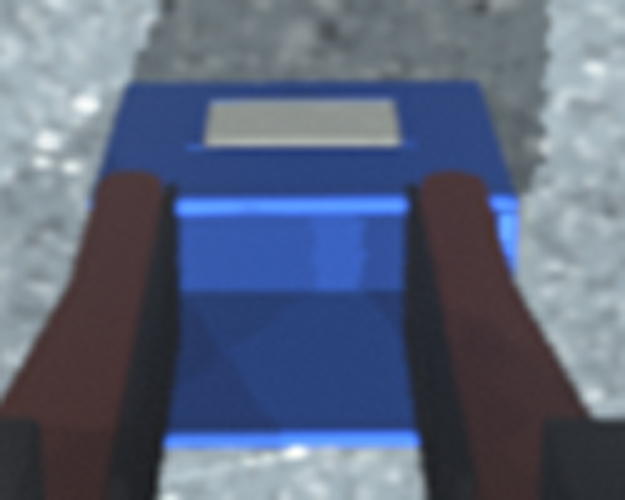

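```bash
python3 - <<'E'
from h import *
T=np.load('T1.npy')
P=lambda u,v,z: onz("wrist",225+u/5,205+v/5,z,T)
a,b=P(127,82,0),P(483,82,0); c,d=P(95,197,72),P(519,197,72); e=P(290,445,72)
for q in(a,b,c,d,e): print(np.round(q,1))
for m,n in((a,b),(c,d)):
    w=m-n; print("mid",(m+n)/2,np.linalg.norm(w),np.degrees(np.arctan2(w[1],w[0])))
fw=(a+b+c+d)[:2]/4; h=np.radians(12); u=np.array([np.cos(h),np.sin(h)])
print("back dist",(e[:2]-fw)@u)
print(shift((*(fw-u*25),62),None))
E
```

```text
[388.6 167.5   0. ]
[370.6 255.9  -0. ]
[387.2 168.   72. ]
[369.7 254.4  72. ]
[437.2 219.5  72. ]
mid [ 3.79570456e+02  2.11670480e+02 -2.84217094e-14] 90.17771192796555 -78.50104542880815
mid [378.44828078 211.18170522  72.        ] 88.12970273574403 -78.49579610046315
back dist 58.62916717533818
[-26.6, 4.4, 137.9, 0]
```

>>> send_rows --moves '[[[0,4,40,0.5],[-10,4,85,0.5],[-20,4,125,0.5],[-24,4,138,0.5],[-24,4,138,0.5],[-28,4,138,0.5],[-32,4,138,0.5]]]'

```text
clock: 2.02
eef_pos: [361.0, 207.5, 63.7]
ee_rot: [[-0.981, -0.193, 0.002], [-0.193, 0.981, 0.0], [-0.002, -0.0, -1.0]]
ft_force: [-0.0, 0.6, 0.1]
width: 26.6
```

>>> send_rows --moves '[[[-5,0,1,0],[-10,0,0,0],[-15,0,-3,0],[-20,0,-6,0],[-26,0,-9,0],[-32,0,-12,0]]]'

```text
clock: 2.78
eef_pos: [392.9, 213.8, 76.3]
ee_rot: [[-0.981, -0.193, 0.002], [-0.193, 0.981, 0.0], [-0.002, -0.0, -1.0]]
ft_force: [-2.5, -1.4, 1.8]
width: 26.5
```

```bash
python3 - <<'E'
from h import *
a=save("side","s1.png"); np.save('T2.npy',TT()); b=save("wrist","w2.png")
cv2.imwrite('pics/m1.png',np.hstack([cv2.resize(a[170:250,160:280],(400,267)),cv2.resize(b[180:330,180:400],(390,267))]))
E
```

```text
(no output)
```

View pics/m1.png

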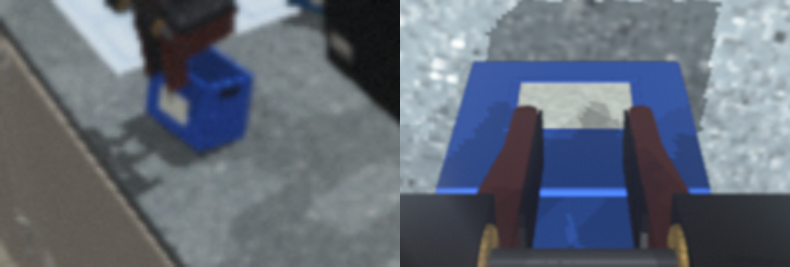

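The crate is tilting: the front face looks longer and contact force is about 2.5 N. I'll continue along the arc.

>>> send_rows --moves '[[[-6,0,-3,0],[-12,0,-5,0],[-18,0,-7,0],[-24,0,-8,0],[-29,0,-8,0],[-29,0,-8,0],[-29,0,-8,0]]]'

```text
clock: 3.75
eef_pos: [421.5, 219.4, 84.1]
ee_rot: [[-0.981, -0.193, 0.002], [-0.193, 0.981, 0.0], [-0.002, -0.0, -1.0]]
ft_force: [-1.0, 0.5, -0.4]
width: 26.3
```

```bash
python3 - <<'E'
from h import *
a=save("side","s2.png"); np.save('T2.npy',TT()); b=save("wrist","w3.png")
cv2.imwrite('pics/m2.png',np.hstack([cv2.resize(a[170:250,160:280],(400,267)),cv2.resize(b[180:330,180:400],(390,267))]))
E
```

```text
(no output)
```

View pics/m2.png

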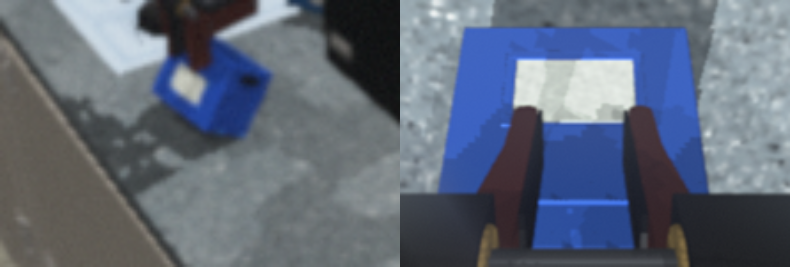

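Now at about 35-40° tilt. A little further should take it past balance.

>>> send_rows --moves '[[[-5,0,0,0],[-10,0,0,0],[-15,0,0,0],[-19,0,0,0],[-19,0,0,0],[-19,0,0,0]]]'

```text
clock: 4.6
eef_pos: [440.0, 223.0, 84.1]
ee_rot: [[-0.981, -0.193, 0.002], [-0.193, 0.981, 0.0], [-0.002, -0.0, -1.0]]
ft_force: [0.5, -0.1, 0.0]
width: 25.9
```

```bash
python3 - <<'E'
from h import *
a=save("side","s3.png"); np.save('T2.npy',TT()); b=save("wrist","w4.png")
cv2.imwrite('pics/m3.png',np.hstack([cv2.resize(a[170:250,160:280],(400,267)),cv2.resize(b[180:330,180:400],(390,267))]))
E
```

```text
(no output)
```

View pics/m3.png

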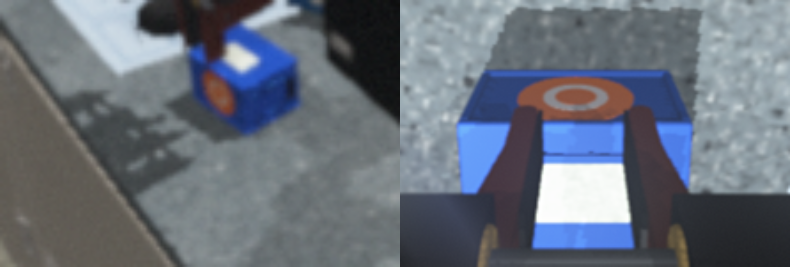

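The L crate has fallen on its back and shows the orange stamp, so L is the stamped one. Next I'll tip the R crate.

```bash
python3 -c "
from h import *
print(shift((400,100,200),6),shift((370,-50,200)),shift((340,-308,200),2))"
```

```text
[62.7, -113.1, -115.9, np.float64(5.1)] [121.1, -254.5, -116.0, 0] [200.3, -501.8, -116.2, np.float64(9.1)]
```

>>> send_rows --moves '[[[10,0,-50,0],[20,-20,-100,0],[40,-65,-116,2],[63,-113,-116,5],[85,-170,-116,7],[110,-225,-116,9],[135,-285,-116,9],[160,-345,-116,9],[180,-405,-116,9],[190,-460,-116,9]]]'

```text
clock: 5.95
eef_pos: [341.2, -267.0, 200.5]
ee_rot: [[-0.999, -0.036, 0.004], [-0.036, 0.999, -0.001], [-0.004, -0.001, -1.0]]
ft_force: [1.1, -0.4, 0.4]
width: 26.1
```

```bash
python3 -c "
from h import *
print(shift((340,-308,200),2))"
```

```text
[2.6, -40.9, 0.5, np.float64(0.1)]
```

>>> send_rows --moves '[[[1,-25,0,0],[2,-41,0,0],[2,-41,0,0],[2,-41,0,0]]]'

```text
clock: 6.45
eef_pos: [340.9, -307.1, 200.8]
ee_rot: [[-0.999, -0.037, 0.005], [-0.037, 0.999, -0.001], [-0.004, -0.001, -1.0]]
ft_force: [0.8, -0.7, -0.7]
width: 26.4
```

```bash
python3 - <<'E'
from h import *
T=TT(); np.save('T3.npy',T); b=save("wrist","w5.png"); print(np.round(T[:3,3],1))
cv2.imwrite('pics/w5c.png',cv2.resize(b[190:310,210:370],None,fx=5,fy=5,interpolation=cv2.INTER_CUBIC))
E
```

```text
[ 340.9 -307.1  200.8]
```

View pics/w5c.png

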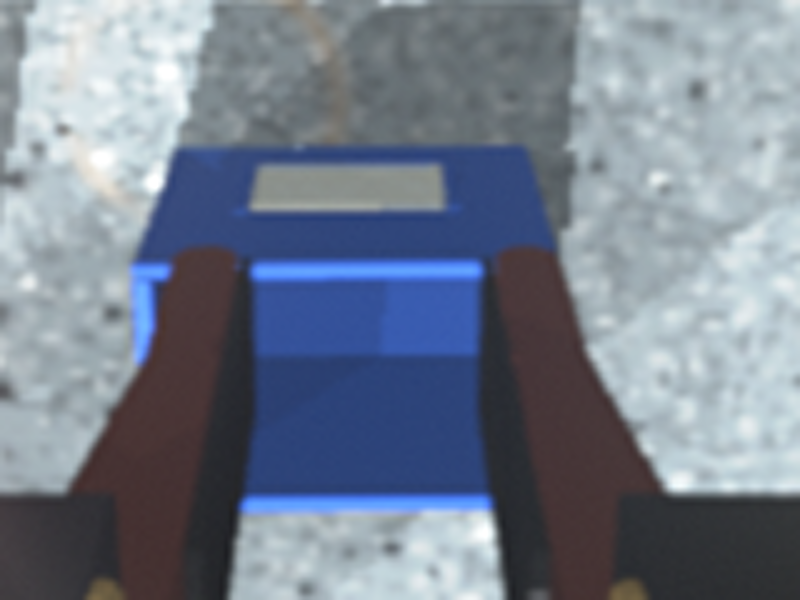

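The crop shows the R crate's front bottom corners at (175,147) and (527,147), its front rim at row 262, and the back rim at row 511.

```bash
python3 - <<'E'
from h import *
T=np.load('T3.npy')
P=lambda u,v,z: onz("wrist",210+u/5,190+v/5,z,T)
a,b=P(175,147,0),P(527,147,0); c,d=P(133,262,72),P(558,262,72); e=P(368,511,72)
for m,n in((a,b),(c,d)):
    w=n-m; print("mid",(m+n)/2,np.linalg.norm(w),np.degrees(np.arctan2(w[1],w[0])))
print(e)
fw=(a+b+c+d)[:2]/4; h=np.radians(2); u=np.array([np.cos(h),np.sin(h)])
print(fw,shift((*(fw-u*19),62),None))
E
```

```text
mid [ 391.35003873 -306.94712706    0.        ] 89.25017529132391 92.10783339938921
mid [ 390.31276417 -307.52041921   72.        ] 88.48348167563528 92.10539578923651
[ 449.79206501 -300.60395135   72.        ]
[ 390.83140145 -307.23377313] [-30.2, -1.8, 139.0, 0]
```

>>> send_rows --moves '[[[-5,-2,45,0],[-12,-2,90,0],[-22,-2,125,0],[-28,-2,139,0],[-30,-2,139,0],[-30,-2,139,0]]]'

```text
clock: 7.25
eef_pos: [372.5, -308.6, 63.9]
ee_rot: [[-0.999, -0.038, 0.007], [-0.038, 0.999, -0.003], [-0.006, -0.003, -1.0]]
ft_force: [0.5, 0.1, -0.1]
width: 26.5
```

>>> send_rows --moves '[[[-5,0,0,0],[-10,0,0,0],[-15,0,-3,0],[-20,0,-6,0],[-26,0,-9,0],[-32,0,-12,0],[-38,0,-15,0],[-44,0,-17,0],[-50,0,-19,0],[-56,0,-20,0]]]'

```text
clock: 8.5
eef_pos: [428.9, -306.3, 84.4]
ee_rot: [[-0.999, -0.038, 0.007], [-0.038, 0.999, -0.003], [-0.007, -0.003, -1.0]]
ft_force: [-0.9, -0.4, 0.3]
width: 26.4
```

>>> send_rows --moves '[[[-5,0,0,0],[-10,0,0,0],[-15,0,0,0],[-20,0,0,0],[-22,0,0,0],[-22,0,0,0]]]'

```text
clock: 9.25
eef_pos: [450.9, -305.4, 84.4]
ee_rot: [[-0.999, -0.038, 0.007], [-0.038, 0.999, -0.003], [-0.007, -0.003, -1.0]]
ft_force: [0.6, 0.5, -0.1]
width: 26.2
```

```bash
python3 - <<'E'
from h import *
a=save("side","s4.png"); b=save("wrist","w6.png")
cv2.imwrite('pics/m4.png',np.hstack([cv2.resize(a[250:370,250:400],(400,320)),cv2.resize(b[180:330,180:400],(390,320))]))
E
```

```text
(no output)
```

View pics/m4.png

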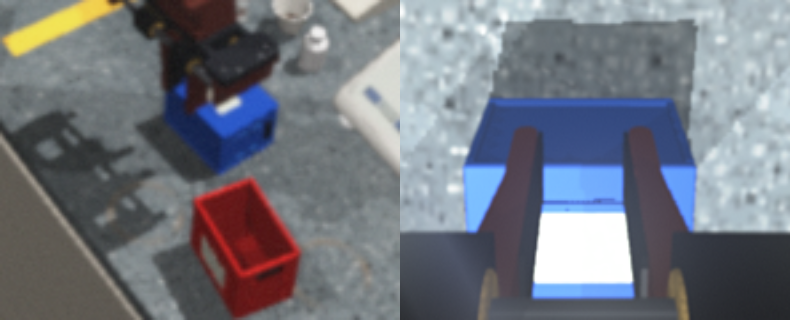

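R is down on its back with a bare underside, and the red crate is untouched. Next I'll go over to the left side of the stamped crate.

```bash
python3 -c "
from h import *
for p in [((420,-300,160),2),((430,-150,200),-20),((450,0,200),-45),((450,150,200),-70),((451,338,160),-78.5)]: print(shift(*p))"
```

```text
[30.0, 6.4, -75.7, np.float64(0.2)]
[14.0, 155.8, -116.1, np.float64(22.2)]
[-11.7, 304.9, -116.4, np.float64(47.2)]
[-17.4, 454.8, -116.8, np.float64(72.2)]
[-25.4, 642.7, -77.3, np.float64(80.7)]
```

>>> send_rows --moves '[[[15,2,-40,0],[30,6,-80,0],[30,50,-116,8],[20,105,-116,16],[14,156,-116,24],[5,206,-116,33],[-3,256,-116,42],[-12,305,-116,50],[-14,355,-116,58],[-15,405,-116,66]]]'

```text
clock: 10.6
eef_pos: [449.2, 101.7, 199.4]
ee_rot: [[-0.437, 0.899, 0.007], [0.899, 0.437, -0.003], [-0.006, 0.005, -1.0]]
ft_force: [0.7, -0.1, -1.2]
width: 26.4
```

```bash
python3 -c "
from h import *
print(shift((451,338,160),-78.5))"
```

```text
[212.0, 104.7, 38.8, np.float64(14.4)]
```

>>> send_rows --moves '[[[50,25,0,5],[100,50,0,10],[150,75,10,14],[190,95,25,14],[212,105,39,14],[212,105,39,14],[212,105,39,14]]]'

```text
clock: 11.48
eef_pos: [451.5, 337.4, 160.4]
ee_rot: [[-0.206, 0.978, 0.008], [0.979, 0.206, -0.003], [-0.005, 0.007, -1.0]]
ft_force: [-0.7, -0.3, -0.2]
width: 26.3
```

```bash
python3 - <<'E'
from h import *
T=TT(); np.save('T4.npy',T); b=save("wrist","w7.png"); print(np.round(T[:3,3],1),np.degrees(np.arctan2(-T[1,0],-T[0,0])))
E
```

```text
[451.5 337.4 160.4] -78.10611336519202
```

View pics/w7.png

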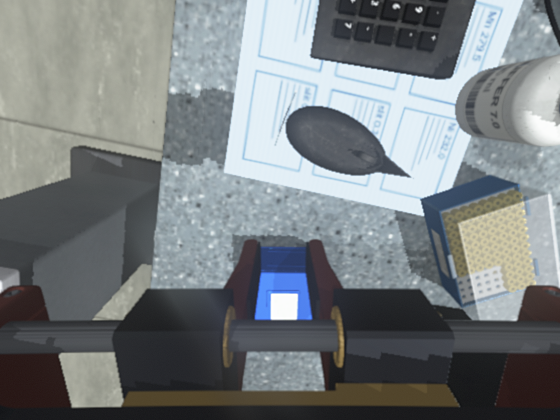

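The wrist view shows the stamped crate's left side with its foot edge at about row 246 and columns 258-306, partly hidden by the fingers. The tip box is at (500,240), the bottle at (510,100) and the mouse at (335,140). I'll get positions now, using the top picture for the crate.

```bash
python3 - <<'E'
from h import *
T=np.load('T4.npy')
for n,u,v,z in(("crate left foot",283,246,0),("tipbox",462,305,0),("tipbox near",425,205,77),("bottle near",468,95,100),("mouse",335,175,0)): print(n,np.round(onz("wrist",u,v,z,T),0))
a=save("top","t2.png"); cv2.imwrite('pics/t2c.png',cv2.resize(a[190:265,150:300],None,fx=5,fy=5,interpolation=cv2.INTER_CUBIC))
b=cv2.imread('pics/w7.png');cv2.imwrite('pics/w7c.png',cv2.resize(b[220:330,210:350],None,fx=5,fy=5,interpolation=cv2.INTER_CUBIC))
E
```

```text
crate left foot [466. 272.   0.]
tipbox [699. 240.   0.]
tipbox near [568. 369.  77.]
bottle near [557. 455. 100.]
mouse [504. 366.   0.]
```

View pics/t2c.png

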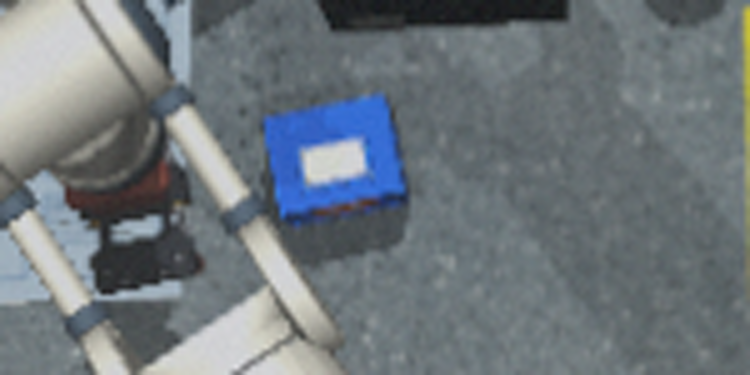

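View pics/w7c.png

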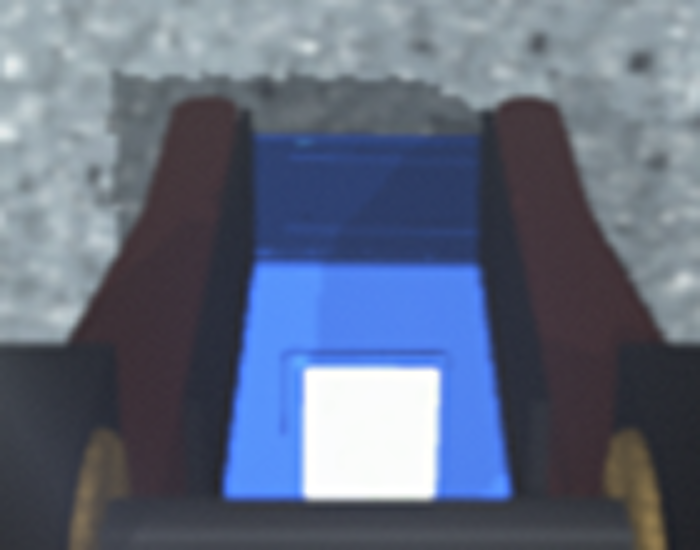

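```bash
python3 - <<'E'
from h import *
P=lambda u,v,z: onz("top",150+u/5,190+v/5,z)
bl,br=P(265,117,60),P(386,96,60); fr=P(408,191,60)
print(bl,br,fr,"label",P(335,162,60)); w=bl-br; print(np.degrees(np.arctan2(w[1],w[0]))-90, np.linalg.norm(w),np.linalg.norm(br-fr))
T=np.load('T4.npy'); W=lambda u,v: onz("wrist",210+u/5,220+v/5,60,T)
print("label corners",W(303,367),W(440,367),W(303,498), "edge",W(365,263),"foot",onz("wrist",283,220+133/5,0,T))
h=np.radians(11.5);u=np.array([np.cos(h),np.sin(h)]);l=np.array([-u[1],u[0]])
side=W(365,263)[:2]; print("side along u",side@u,"l",side@l, "tcp now",TT()[:2,3]@u,TT()[:2,3]@l, "label u",((W(303,367)+W(440,367))/2)[:2]@u, "labelTop u",P(335,162,60)[:2]@u)
E
```

```text
[507.3264841  273.00731359  60.        ] [521.36595769 186.6150891   60.        ] [452.82078175 170.90460599  60.        ] label [474.24789208 222.77044667  60.        ]
9.230362518038064 87.52555781527832 70.32254562668828
label corners [458.73113739 247.10071944  60.        ] [485.37398689 252.5578254   60.        ] [464.70395683 216.91918888  60.        ] edge [466.00773524 272.29052678  60.        ] foot [466.62006373 271.72217928   0.        ]
side along u 510.93849218985105 l 173.9172144269648 tcp now 510.0430822754026 240.39554160482652 label u 512.3839135200469 labelTop u 509.1405093623057
```

>>> send_rows --moves '[[[0,3,45,0],[-10,3,90,0],[-25,3,125,0],[-35,3,138,0],[-35,3,138,0],[-38,3,138,0]]]'

```text
clock: 12.32
eef_pos: [465.0, 301.0, 25.6]
ee_rot: [[-0.205, 0.979, 0.012], [0.979, 0.205, -0.0], [-0.003, 0.012, -1.0]]
ft_force: [0.6, 0.6, 0.3]
width: 25.9
```

>>> send_rows --moves '[[[-8,0,0,0],[-15,0,0,0],[-20,0,0,0],[-28,0,0,0],[-36,0,0,0.3],[-45,0,0,0.6],[-55,0,0,1],[-65,0,0,1.4],[-75,-1,0,1.8],[-85,-1,0,2.2]]]'

```text
clock: 13.58
eef_pos: [481.5, 216.9, 25.8]
ee_rot: [[-0.167, 0.986, 0.012], [0.986, 0.167, -0.0], [-0.002, 0.012, -1.0]]
ft_force: [-0.3, 2.3, 1.1]
width: 26.2
```

```bash
python3 - <<'E'
from h import *
T=TT(); np.save('T5.npy',T); print(np.round(T[:3,3],1),np.degrees(np.arctan2(-T[1,0],-T[0,0])))
b=save("wrist","w8.png"); a=save("top","t3.png"); c=save("side","s5.png")
cv2.imwrite('pics/m5.png',np.hstack([cv2.resize(b[180:340,160:400],(270,200)),cv2.resize(a[200:265,190:310],(270,200)),cv2.resize(c[180:280,190:330],(260,200))]))
E
```

```text
[481.5 216.9  25.8] -80.39891646360687
```

View pics/m5.png

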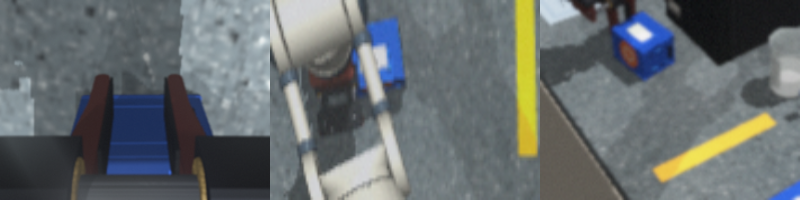

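The crate is sliding flat and square on the fingers at about 2 N. I'll keep pushing.

>>> send_rows --moves '[[[-10,0,0,0.6],[-20,0,0,1.2],[-30,-1,0,1.8],[-40,-1,0,2.4],[-50,-2,0,3],[-60,-2,0,3.6],[-70,-3,0,4.2],[-80,-3,0,4.8],[-90,-4,0,5.4],[-100,-5,0,6]]]'

```text
clock: 14.98
eef_pos: [493.2, 116.6, 25.7]
ee_rot: [[-0.062, 0.998, 0.011], [0.998, 0.062, -0.001], [-0.002, 0.011, -1.0]]
ft_force: [-0.1, 0.7, -0.3]
width: 26.3
```

>>> send_rows --moves '[[[-10,0,0,0.5],[-20,0,0,1],[-30,-1,0,1.6],[-40,-1,0,2.2],[-50,-2,0,2.8],[-60,-3,0,3.4],[-70,-3,0,3.6],[-80,-4,0,3.6],[-88,-4,0,3.6],[-95,-5,0,3.6]]]'

```text
clock: 16.23
eef_pos: [494.1, 21.0, 25.8]
ee_rot: [[0.001, 1.0, 0.012], [1.0, -0.001, -0.001], [-0.001, 0.012, -1.0]]
ft_force: [-0.5, 0.8, -0.7]
width: 26.2
```

```bash
python3 - <<'E'
from h import *
T=TT(); np.save('T5.npy',T); print(np.round(T[:3,3],1),np.degrees(np.arctan2(-T[1,0],-T[0,0])))
b=save("wrist","w9.png"); a=save("top","t4.png"); c=save("side","s6.png")
cv2.imwrite('pics/m6.png',np.vstack([np.hstack([b[170:350,160:440],cv2.resize(c[200:300,200:360],(288,180))]),cv2.resize(a[180:265,230:400],(568,284))]))
E
```

```text
[494.1  21.   25.8] -90.07827878212775
```

View pics/m6.png

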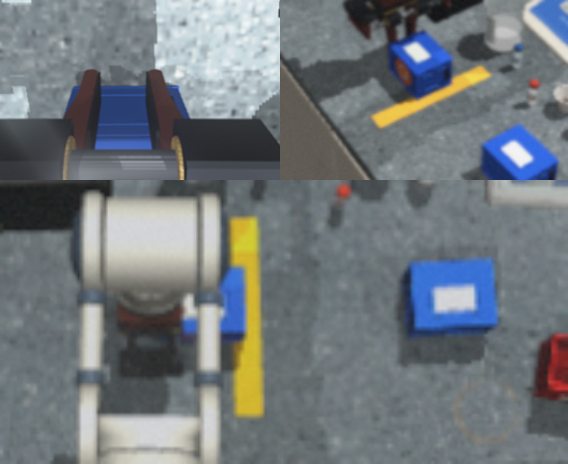

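```bash
python3 - <<'E'
from h import *
a=cv2.imread('pics/t4.png'); hs=cv2.cvtColor(a,cv2.COLOR_BGR2HSV)
m=cv2.inRange(hs,(105,100,100),(130,255,255))
for r in (208,212,216):
    c=np.where(m[r,285:315])[0]+285; print(r,c.min(),c.max(),onz("top",c.max()+.5,r,60))
y=cv2.inRange(hs,(20,120,80),(35,255,255))
for r in(195,245,248):
    c=np.where(y[r,280:330])[0]+280; print(r,c.min(),c.max(),onz("top",c.mean(),r,0))
E
```

```text
208 297 302 [522.02178375 -81.28242291  60.        ]
212 296 302 [507.55865929 -80.92552572  60.        ]
216 296 302 [493.1369889  -80.57198732  60.        ]
195 299 306 [582.3570691  -86.19100943   0.        ]
245 300 308 [396.77659424 -87.13627414   0.        ]
248 300 308 [385.83397081 -86.87750838   0.        ]
```

>>> send_rows --moves '[[[-9,0,0,0],[-18,0,0,0],[-27,0,0,0],[-35,0,0,0],[-42,0,0,0],[-47,0,0,0],[-50,0,0,0],[-51,0,0,0],[-51,0,0,0]]]'

```text
clock: 17.5
eef_pos: [494.0, -30.0, 26.0]
ee_rot: [[0.002, 1.0, 0.012], [1.0, -0.002, -0.002], [-0.002, 0.012, -1.0]]
ft_force: [0.0, -1.1, 0.1]
width: 26.3
```

>>> send_rows --moves '[[[8,0,0,0],[25,0,0,0],[50,0,-20,0],[80,0,-70,0],[110,0,-120,0],[140,0,-170,0],[190,0,-180,0],[240,0,-180,0],[290,0,-180,0],[290,0,-180,0]]]'

```text
clock: 18.75
eef_pos: [491.1, 264.1, 204.9]
ee_rot: [[-0.004, 1.0, 0.01], [1.0, 0.004, -0.001], [-0.001, 0.01, -1.0]]
ft_force: [-0.0, -0.4, 0.2]
width: 26.2
```

```bash
python3 - <<'E'
from h import *
a=save("top","t5.png"); c=save("side","s7.png"); hs=cv2.cvtColor(a,cv2.COLOR_BGR2HSV)
m=cv2.inRange(hs,(105,100,100),(130,255,255)); m[:, :285]=0; m[:,330:]=0; m[:195]=0;m[245:]=0
for r in (206,210,214,218):
    q=np.where(m[r])[0]; print(r,onz("top",q.min()-.5,r,60)[:2],onz("top",q.max()+.5,r,60)[:2])
cv2.imwrite('pics/m7.png',np.vstack([cv2.resize(c[180:380,180:440],(650,300))[:, :],cv2.resize(a[180:265,200:430],(650,240))]))
E
```

```text
206 [529.8080134 -42.2846649] [ 528.5342517  -134.98097794]
210 [515.32882451 -41.98393909] [ 514.03901706 -134.54314556]
214 [500.89164915 -41.68554152] [ 499.58586229 -134.11013611]
218 [486.49533635 -41.38944255] [ 485.17362917 -133.68190064]
```

View pics/m7.png

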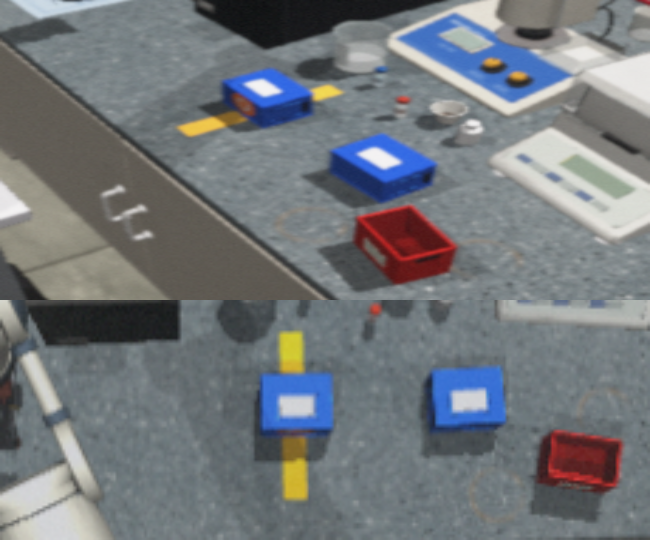

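The crate's middle is at y ≈ -88 and the line's centre at y ≈ -86.6. Both crates lie on their backs and the arm is clear, so I'm handing in.

```bash
python3 -c "
from h import *
a=cv2.imread('pics/top0.png').astype(int);b=cv2.imread('pics/t5.png').astype(int)
d=np.abs(a-b).max(2)[60:200,265:440]; print('changed px in bystander area',(d>60).sum())
print(env.sense()['clock']); print(env.finish_job())"
```

```text
changed px in bystander area 0
18.85
the job is handed in; nothing more can be done
None
```

I tipped both blue crates onto their backs with fingertip pushes. The left one bears the stamp, so I pushed that one sideways about 320 mm onto the dispatch line and left the bare right one where it fell.

The last checks on the top camera picture, before hand-in at 18.9 s:

- **On the line:** the stamped crate's middle is at y ≈ -88 mm and the line's centre at about -86.6 mm. That is roughly 1.5 mm off, within the 2 mm calibration.
- **Crates:** both still lie on their backs, and the arm was clear of everything.
- **Other things on the bench:** no pixels changed in the area with the vials, beaker, crucible, weight and scales. The red crate looked untouched by eye. I did not run a before/after comparison on the red crate or on the tip box and reagent bottle on the left.
- **Forces:** the readings at the end of each move stayed under about 3 N. No check failed or disagreed.

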